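# Close the shoe-cream jar and put it away in the hidden drawer

### The job

Put the lid on the open shoe-cream jar in the caddy: set it down level on top of the thread, turn it back (anticlockwise) until it drops into the thread starts, then screw it clockwise until fully home. Then press the brass button on the white valet box so that its hidden drawer springs open, and stand the closed jar upright inside the drawer, leaving the drawer open. Do not knock over or shift the other things.

Things in the scene. Friction and masses are not known exactly. Their poses are not given: they have to be found in the camera images.
- lid_center (a point): Black twelve-sided screw lid, 54 mm across flats, 24 mm high, 40 g, starts skirt-down on the counter. Point: its centre, 12 mm above the skirt's lower edge; z up. Flats face its x axis and every 30 degrees from it. Four lugs inside the skirt, 12 degrees wide, on its +x, +y, -x and -y axes, each marked by a white dot on the top's edge.
- lid_top (a point): Centre of the lid's top, 12 mm above lid_center. The lid takes part in no motion by itself: gripped, it drops or is drawn down only as far as the hand follows, so press it down lightly while turning it on the jar. On the jar it has 1.5 mm of play sideways and 1.6 mm up and down.
- jar_center (a point): Amber glass jar, 0.2 kg, standing loose in one of the caddy's pockets: square body 60 x 60 mm, 30 mm high, faces square to its x and y axes; round neck 43 mm across over its four-start right-hand thread, from 30 to 52 mm. Point: on its axis, 26 mm above its underside; z up. The closed jar is 55.5 mm high and can be lifted by its lid.
- jar_rim (a point): Centre of the jar's rim. Set down with its dots within 15 degrees of the middles of the jar's faces, the lid sits level on top of the thread, lid_center 28.5 mm above jar_center, and posts stop it from turning clockwise. Dots over the corners: it can drop at once. Between face and next corner clockwise it lands on the posts, 3 mm higher, and slips off when turned back.
- jar_start (a point): One of four white dots on the shoulder, one at each corner (45 degrees between the axes, 30 mm up): middle of a thread start, a 32-degree gap. Turned anticlockwise from the top of the thread, the lid's dots reach the corner dots (stop: 10 degrees past them) and the lid can drop 8 mm, to 20.4 mm above jar_center. Turning clockwise then draws it down 3 mm more.
- jar: The jar; origin at the centre of its underside. Fully home, lid_center is 17.5 mm above jar_center, the skirt ends 1.5 mm above the shoulder, and the lid stops with its dots 17 degrees clockwise (from above) of the middles of the jar's faces, about 62 degrees clockwise of the corner dots.
- caddy: Grey shoe-care caddy fixed to the counter, 90 x 290 mm, 24 mm high. Origin: centre of its underside. Three square pockets (64 mm, floor 4 mm above the counter) in a row along its y axis at -95, 0 and +95 mm; the jar, a spray can and a wax tin stand in them in any order, the jar's faces parallel to the caddy's sides and held from turning by the pocket.
- valet: White valet box fixed to the counter, 150 mm deep (its x) x 176 mm wide (its y) x 80 mm high. Origin: centre of its underside; its -x face is the wooden front of the hidden drawer.
- release_top (a point): Centre of the top of the brass push button (26 mm across) on the valet box's lid, 90 mm above the counter when up, 50 mm in front (-x) of the box's centre. Pressed straight down 4 to 7 mm (2 to 6 N) it releases the drawer.
- drawer (a joint): Hidden spring-loaded drawer of the valet box: 0 shut, grows as it slides out along the box's -x; released, it springs out to 0.115 m by itself and stays there, held by a soft spring (1 N).
- drawer_in (a point): Centre of the drawer's inner floor (moves with the drawer), 12 mm above the counter; axes as the valet box. The space inside is 114 mm (x) by 146 mm (y), side and rear walls reach 38 mm and the front panel 70 mm above the counter. Open, this point lies 50 mm in front of the box's front face.
- spray_mid (a point): Blue spray can, 44 mm across, 105 mm high, standing in a caddy pocket; the point is 50 mm above its underside. Bystander.
- wax_mid (a point): Red wax tin, 50 mm across, 34 mm high, standing in a caddy pocket; the point is half-way up. Bystander.
- perfume_mid (a point): Green square perfume bottle, 36 mm wide, 82 mm high, standing between caddy and valet box; the point is 40 mm above the counter. Bystander.
- brush_mid (a point): Shoe brush, 140 x 45 x 38 mm, lying bristles down in the middle at the back; the point is its centre. Bystander.
- pot_mid (a point): Small blue trinket pot with a brass top, 34 mm across, 30 mm high, beside the lid nearest the robot; the point is half-way up. Bystander.
- case_mid (a point): Black glasses case, 160 x 60 x 45 mm, at the back; the point is its centre. Bystander.
- dish_mid (a point): White ring dish, 90 mm across, 25 mm high, at the back; the point is half-way up. Bystander.
Mind the look-alikes: they are no part of the job. Of the things shaped like the part that bears lid_center, the black one is meant.

How it is judged:
On the way, in this order (a step that is already met when the one before it is completed fails the run):
1. the lid sits level on top of the jar's thread (z of lid_center in the frame of jar_center between 0.0265 and 0.0302 m and x of lid_center in the frame of jar_center between -0.004 and 0.004 m and y of lid_center in the frame of jar_center between -0.004 and 0.004 m and angle between the z axis of lid_center and the z axis of jar_center, either way round below 0.07 rad), for 0.2 s.
2. the lid has dropped into the thread starts (z of lid_center in the frame of jar_center between 0.015 and 0.0222 m and x of lid_center in the frame of jar_center between -0.004 and 0.004 m and y of lid_center in the frame of jar_center between -0.004 and 0.004 m and angle between the z axis of lid_center and the z axis of jar_center, either way round below 0.07 rad), for 0.1 s.
3. the lid is screwed fully home (z of lid_center in the frame of jar_center between 0.015 and 0.0188 m and x of lid_center in the frame of jar_center between -0.004 and 0.004 m and y of lid_center in the frame of jar_center between -0.004 and 0.004 m and angle between the z axis of lid_center and the z axis of jar_center, either way round below 0.07 rad), for 0.2 s.
4. the hidden drawer has sprung open (value of joint drawer above 0.09 m), for 0.1 s.
At the end, for the whole second after the job is handed in: The jar stands upright (within 0.1 rad) and at rest on the drawer's floor, inside its walls, the lid fully home on it (within 1.3 mm of its lowest place, level within 0.07 rad), and the drawer is open (at least 80 mm) (all of step 3 and angle between jar_center's own z axis and vertical below 0.1 rad and value of joint drawer above 0.08 m and x of jar_center in the frame of drawer_in between -0.057 and 0.057 m and y of jar_center in the frame of drawer_in between -0.073 and 0.073 m and z of jar_center in the frame of drawer_in between 0.02 and 0.031 m and linear speed of jar below 0.02 m/s); the robot touches nothing.
It fails at once if the spray or the wax is tipped over or shifted more than 30 mm (distance of any of spray_mid, wax_mid from where it was at the start of the episode above 0.03 m or angle between any of spray_mid, wax_mid's own z axis and vertical above 0.5 rad).
It fails at once if the perfume or the brush is tipped over or shifted more than 30 mm (distance of any of perfume_mid, brush_mid from where it was at the start of the episode above 0.03 m or angle between any of perfume_mid, brush_mid's own z axis and vertical above 0.5 rad).
It fails at once if the case or the dish or the pot is tipped over or shifted more than 30 mm (distance of any of case_mid, dish_mid, pot_mid from where it was at the start of the episode above 0.03 m or angle between any of case_mid, dish_mid, pot_mid's own z axis and vertical above 0.5 rad).
It fails at once if the jar is tipped (angle between jar_center's own z axis and vertical above 0.6 rad).
It also fails if it takes over 69 s, if anything falls off the work surface, if the arm or the gripper's body presses on something with over 40 N, if the wrist force passes 120 N, or if a joint passes its speed limit or range.

### The arm

A 6-joint arm with a two-finger parallel gripper is mounted at the origin on the work surface. World frame = base frame: x ahead of the robot, y to its left, z up, the work surface at z = 0. Lengths are in m, angles in rad, forces in N, time in s.
With the tool pointing down it reaches from about 0.375 to 0.9 m from the base axis. Payload 3.1 kg.
Tool frame: the origin (TCP) lies midway between the tips of the shut fingers; the grasp point (between the pads) lies 19 mm behind it; z points along the fingers, y is the line along which they close (so a half turn about z gives the same grasp; the last joint's range is limited). The gripper opens to 85 mm and grips with 20 to 120 N. Pads are 22 mm wide; open, the fingers measure 114 mm over their backs; the gripper's body (76 mm by 85 mm) begins 54 mm behind the grasp point. The pads swing forward as they close: fully open they stand 13 mm farther back than shut.
Start: joints at [-1.355, 0.527, 1.433, -0, 1.181, -0.178], TCP at [0.24, -0.577, 0.231] pointing down, gripper open.
Joint ranges: [-3.08, 3.08], [-0.75, 2.2], [0.22, 2.44], [-1.43, 4.57], [0, 2.65], [-2.85, 2.85]. Speed limits (rad/s): [2.79, 2.79, 3.14, 3.14, 3.14, 3.14].

### API

Orientations are given as a unit quaternion [x, y, z, w].
In Python, from station import manip gives the robot as it stands.
- The arm moves only by the tool step_arm, never from a script. Its argument "targets" is text: rows parted by semicolons, each of 4 numbers parted by spaces: the shift along the tool's x, y, z in mm, then the turn about the tool's z in degrees. A call has 1 to 12 rows; each row is the pose to reach, as a shift and turn from the pose commanded when the call began, along the tool's axes at that moment; what a row does not reach only later rows make up. A row lasts 1/10 s, in which the tool goes at most 50 mm and 8.59 degrees, less where a joint would pass 70% of its speed; a pose out of reach is approached as far as the arm can. A call with a gripper value outside its range is refused whole. "gripper" is the closure, from 0 (fully open) to 1 (shut), set as the call begins (left out, the last holds). The fingers move at their own pace and stop on an object; "squeeze" is the grip in N (left out, the last holds). Time passes only in rows, so rows that repeat a pose let the fingers close. It gives the time, the measured TCP pose, the force, the opening and the grip force at its end, in the units of the state.
- manip.sense(): the state, without advancing time (a new reading comes with each control period).
- manip.snapshot(name): name is "side" or "top"; returns the picture (480x640x3 uint8, red, green, blue); there is no depth.
- manip.get_calibration(name): a dict with "fov_y" (degrees; the focal length in pixels is half the picture's height over the tangent of half this angle, whatever the lens; pixels are square), "cx", "cy" (the principal point, pixels), "extrinsics" (4x4, takes a point from camera to world coordinates). Camera axes: x right, y down, z forward; pixel columns grow to the right and rows downward; lengths in m; the calibration is good to about 2 mm. A picture is of the moment at which its call begins. get_calibration takes no time and is no camera call.
- manip.sign_off(): hands the job in; it is judged then, once.
Trained networks look in the newest picture that a camera, given by its name, has taken for a name from the list of things; names that differ only in an ending like _2 or _b are one class to them, and where a whole thing is asked for, a point or a joint stands for the part that bears it (a point fixed in the world has none). Each returns a list of dicts, best first, with "p" (0 to 1); they miss things now and then, are a little off and sometimes report something else, mostly with a low value. They report only what shows in the picture. A call takes as long as a camera call. They do not tell look-alikes from the thing itself.
- manip.recognise(camera, query): "position" ([column, row] in pixels, amid what is visible of it).
- manip.masks_of(camera, query): "pixels" (480x640 bool, what is visible of it) and "position" ([column, row] in pixels, amid what is visible of it).
- manip.mark_of(camera, query): "position" ([column, row] in pixels: a listed point, or the origin of a listed thing).
The state is a dict: "t": time; "q": joint angles; "qd": joint speeds; "tau": joint torques, N m; "tcp_pos": TCP position; "tool_rot": TCP orientation; "force": force on the tool from outside, world axes, zero at the start; "ft_torque": the same for the moment, N m; "finger_gap": opening from 0.0 (shut) to 1.0 (fully open); "gripper_force": force on a finger pad.
Only numpy, scipy, OpenCV 4.12 (cv2) and the standard library are available. Lean on these libraries where they do the work, as an engineer would, in place of code of your own. Each camera call takes 0.05 s, during which the arm holds its last target. There are 200 camera calls.

## Working session

There is one attempt and no reset: what is moved stays moved. The work goes in short steps, Python scripts to look and compute and a tool call to move; the robot and the scene stay as the last step left them, time stands still between calls to the robot, and variables do not carry over. Pictures are saved under pics/ and viewed, at most 13 in all, crops included, and the job is handed in when it is done.

Besides the shell and the picture viewer there is one more tool, called after "Call:" as name(argument=value, ...), one argument or row to a line, values as JSON. step_arm: Moves the arm, as the interface text tells. Its arguments: {"type":"object","properties":{"targets":{"type":"string"},"gripper":{"type":"number"},"squeeze":{"type":"number"}},"required":["targets"]}

```bash
mkdir -p pics; cat > h.py <<'E'
import numpy as np, cv2
from station import manip
def ray(cam,px):
    c=manip.get_calibration(cam); f=240/np.tan(np.radians(c["fov_y"])/2); E=np.array(c["extrinsics"])
    d=E[:3,:3]@np.array([(px[0]-c["cx"])/f,(px[1]-c["cy"])/f,1.]); return E[:3,3],d
def atz(cam,px,z):
    o,d=ray(cam,px); return o+d*(z-o[2])/d[2]
def proj(cam,p):
    c=manip.get_calibration(cam); f=240/np.tan(np.radians(c["fov_y"])/2); E=np.array(c["extrinsics"])
    q=E[:3,:3].T@(np.array(p)-E[:3,3]); return np.array([c["cx"]+f*q[0]/q[2],c["cy"]+f*q[1]/q[2]])
def snap(cam,name=None):
    im=manip.snapshot(cam)
    if name: cv2.imwrite("pics/"+name,cv2.cvtColor(im,cv2.COLOR_RGB2BGR))
    return im
np.set_printoptions(precision=4,suppress=True)
E
python3 - <<'E'
from h import *
for c in("top","side"):
    snap(c,c+"0.png"); k=manip.get_calibration(c); print(c,k["fov_y"],k["cx"],k["cy"],np.array(k["extrinsics"]))
    for n,z in(("lid_center",.012),("lid_top",.024),("jar_rim",.056),("jar_start",.034),("caddy",0),("valet",0),("release_top",.09),("wax_mid",.021),("spray_mid",.054),("perfume_mid",.04),("pot_mid",.015)):
        for r in manip.mark_of(c,n)[:4]:
            print(n,round(r["p"],2),np.round(r["position"],1),atz(c,r["position"],z)[:2])
s=manip.sense();print(s["t"],s["tcp_pos"],s["tool_rot"],s["force"])
E
```

```text
top 53.745873796582096 321.5053963291577 240.2334060118674 [[-0.0015 -0.9821  0.1881  0.4282]
 [-1.      0.0017  0.0009 -0.0185]
 [-0.0011 -0.1881 -0.9821  0.8785]
 [ 0.      0.      0.      1.    ]]
lid_center 0.87 [407.3 331.7] [ 0.4267 -0.1716]
lid_center 0.69 [344.1 325.1] [ 0.4385 -0.0582]
lid_top 0.73 [401.5 333.3] [ 0.4239 -0.1591]
lid_top 0.58 [338.1 321.7] [ 0.4444 -0.047 ]
jar_rim 0.95 [380.7 234.6] [ 0.5958 -0.1227]
jar_start 0.69 [369.8 221.1] [ 0.6255 -0.1061]
caddy 0.87 [429.  242.7] [ 0.5914 -0.2205]
valet 0.69 [195.9 241.2] [0.5951 0.2195]
valet 0.67 [300.3 170.2] [0.7352 0.0233]
release_top 0.52 [181.8 265.5] [0.5365 0.2168]
wax_mid 0.96 [482.6 243.3] [ 0.5862 -0.3142]
spray_mid 0.87 [436.5 238.7] [ 0.5886 -0.2217]
perfume_mid 0.81 [316.2 258.4] [ 0.5558 -0.0082]
pot_mid 0.74 [280.7 327.4] [0.4346 0.0557]
side 47.30986337282025 316.97550082916626 241.8276761656722 [[-0.9462 -0.1851  0.2655  0.3343]
 [-0.3231  0.4901 -0.8096  0.8086]
 [ 0.0197 -0.8518 -0.5236  0.6219]
 [ 0.      0.      0.      1.    ]]
lid_center 0.84 [402.9 280.7] [ 0.4435 -0.058 ]
lid_center 0.84 [422. 253.] [ 0.4256 -0.1695]
lid_top 0.66 [421.2 250. ] [ 0.4273 -0.1611]
lid_top 0.6 [405.5 280.1] [ 0.4372 -0.0446]
jar_rim 0.94 [336.6 230.8] [ 0.5977 -0.1213]
jar_start 0.93 [319.3 243.5] [ 0.6259 -0.0959]
jar_start 0.6 [337.8 268.7] [ 0.5639 -0.0221]
caddy 0.81 [351.7 233.3] [ 0.589  -0.2147]
valet 0.95 [275.9 361.8] [0.593 0.216]
release_top 0.53 [300.1 329.9] [0.5475 0.2287]
wax_mid 0.74 [360.4 202.8] [ 0.5997 -0.3247]
spray_mid 0.6 [351.6 209.9] [ 0.5945 -0.2229]
spray_mid 0.53 [336.7 266.8] [0.5598 0.0009]
perfume_mid 0.55 [336.3 266. ] [ 0.5669 -0.0213]
perfume_mid 0.45 [338.3 250.9] [ 0.5789 -0.0736]
pot_mid 0.65 [397.5 317.1] [0.4305 0.057 ]
1.2 [ 0.2404 -0.5769  0.2313] [ 0.9806  0.1961 -0.      0.    ] [-0.5458  1.0657  0.3574]
```

```bash
python3 - <<'E'
import cv2
a=cv2.imread("pics/top0.png")
l=cv2.resize(a[295:365,310:450],None,fx=5,fy=5,interpolation=cv2.INTER_CUBIC)
j=cv2.resize(a[195:275,345:415],None,fx=3,fy=3,interpolation=cv2.INTER_CUBIC)
import numpy as np
o=np.zeros((590,700,3),np.uint8);o[:350,:700]=l;o[350:590,:210]=j
v=cv2.resize(a[205:285,140:250],None,fx=3,fy=3,interpolation=cv2.INTER_CUBIC);o[350:590,220:550]=v
cv2.imwrite("pics/crop1.png",o)
E
```

```text
(no output)
```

View pics/top0.png

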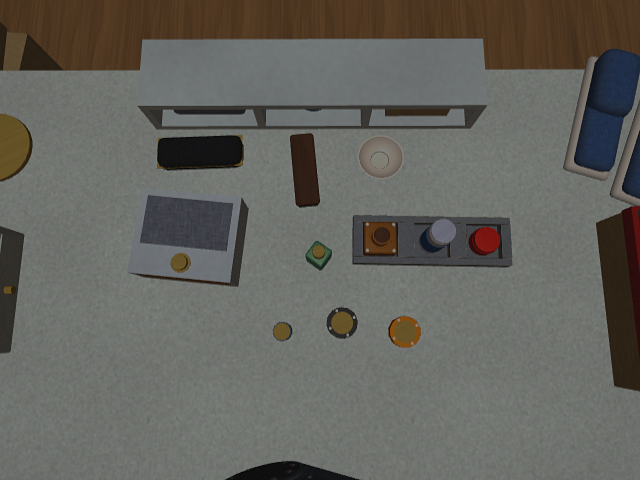

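View pics/crop1.png

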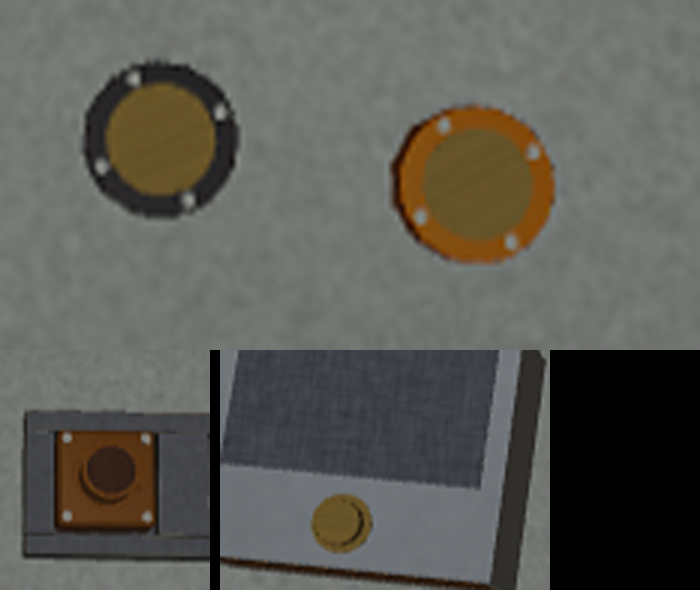

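The black lid is at (342,323) and its orange look-alike at (405,332). The task names the black one, and the crop confirms four white dots on it. The jar is at (380,237) in the caddy's left pocket, and the brass button is at (180,262).

```bash
cat > m.py <<'E'
from h import *
def circ(P): 
    P=np.array(P);A=np.c_[2*P,np.ones(len(P))];s=np.linalg.lstsq(A,(P**2).sum(1),rcond=None)[0];return s[:2],np.sqrt(s[2]+s[:2]@s[:2])
def dots(cam,c0,z,r,lo,zsc,verbose=True):
    """white blobs near pixel c0"""
    im=snap(cam).astype(int); 
    g=im.min(2); x,y=np.round(c0).astype(int)
    sub=g[y-r:y+r,x-r:x+r]; m=(sub>lo).astype(np.uint8)
    n,l,st,ce=cv2.connectedComponentsWithStats(m)
    out=[]
    for i in range(1,n):
        if st[i,4]<40:
            w=(sub-lo+1)*(l==i); yy,xx=np.mgrid[:2*r,:2*r]
            p=np.array([(w*xx).sum(),(w*yy).sum()])/w.sum()+[x-r,y-r]; out.append(np.r_[p,atz(cam,p,z)[:2],st[i,4]])
    return np.array(out)
E
python3 - <<'E'
from m import *
L=np.array([(134,78),(221,112),(188,201),(101,166)])/5+[310-.4,295-.4]
P=np.array([atz("top",p,.024)[:2] for p in L]); print(P,"lid c",P.mean(0),circ(P),np.degrees(np.arctan2(*(P-P.mean(0)).T[::-1])))
J=np.array([(67,88),(146,88),(147,167),(67,167)])-[0,0.]
J[:,1]-=0
J=J/3+[345-.33,195-.33]
J=np.array([[67,88],[146,88],[147,167],[67,167]])/3+[345-.33,195-.33]
P=np.array([atz("top",p,.034)[:2] for p in J]); print(P,"jar c",P.mean(0),np.degrees(np.arctan2(*(P-P.mean(0)).T[::-1])))
for nm,c0,z,lo in(("lid",(342,323),.024,115),("jar",(380,237),.034,115)):
    print(nm,dots("top",c0,z,20,lo,0))
# valet/button masks
for c,q in(("top","release_top"),("side","release_top"),("top","lid_center"),("side","lid_center"),("top","perfume_mid"),("top","caddy"),("top","valet"),("side","jar")):
    for r in manip.masks_of(c,q)[:2]:
        m=r["pixels"];ys,xs=np.nonzero(m);print(c,q,round(r["p"],2),len(xs),xs.min(),xs.max(),ys.min(),ys.max(),xs.mean(),ys.mean())
E
```

```text
[[ 0.4646 -0.0441]
 [ 0.4526 -0.0751]
 [ 0.4215 -0.0629]
 [ 0.4337 -0.0322]] lid c [ 0.4431 -0.0536] (array([ 0.4431, -0.0536]), np.float64(0.023463715442445625)) [  23.6895  -66.1885 -156.6035  113.6985]
[[ 0.6201 -0.1009]
 [ 0.62   -0.149 ]
 [ 0.5712 -0.1482]
 [ 0.5713 -0.1   ]] jar c [ 0.5956 -0.1245] [  44.0036  -45.1812 -135.9387  134.7667]
lid [[327.0629 304.9057   0.474   -0.0275  38.    ]
 [336.3103 304.5517   0.4746  -0.0441  10.    ]
 [361.     303.875    0.4758  -0.0883   3.    ]
 [359.1429 308.7143   0.4672  -0.0848   5.    ]
 [336.5517 310.2759   0.4645  -0.0444   4.    ]
 [360.5714 312.       0.4614  -0.0873   6.    ]
 [359.     316.       0.4543  -0.0843   1.    ]
 [353.48   317.2      0.4522  -0.0745   4.    ]
 [325.     323.5      0.4412  -0.0237   2.    ]
 [325.7778 328.3056   0.4328  -0.0251  10.    ]
 [329.75   328.075    0.4332  -0.0321   4.    ]
 [326.     332.       0.4264  -0.0254   1.    ]
 [331.8559 336.6577   0.4183  -0.0358  27.    ]
 [347.2979 334.4681   0.4221  -0.0631   4.    ]
 [359.     335.125    0.4209  -0.0838   3.    ]
 [322.25   336.9167   0.4179
[... 710 characters left out ...]
6146095716 331.7770780856423
top lid_center 0.24 481 306 331 242 269 318.5488565488566 255.45738045738045
side lid_center 0.86 675 387 417 270 296 402.1318518518519 282.97037037037035
side lid_center 0.79 529 408 434 243 266 420.75992438563327 254.57466918714556
top perfume_mid 0.59 887 419 455 219 253 436.96392333709133 236.10935738444195
top perfume_mid 0.57 490 305 331 241 269 318.09183673469386 255.31224489795918
top caddy 0.65 5184 352 511 215 267 435.21875 242.5727237654321
top caddy 0.29 9845 127 248 188 286 188.72127983748095 237.21889283900458
top valet 0.96 9822 128 248 188 286 188.747912848707 237.08287517817146
side jar 0.8 612 320 354 227 253 337.4656862745098 240.23856209150327
```

View pics/side0.png

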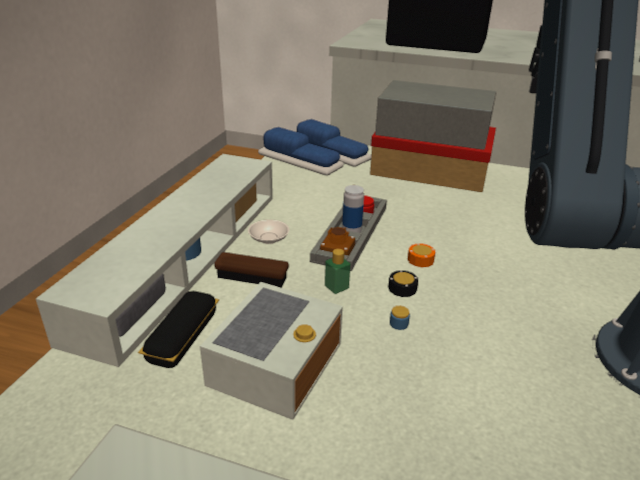

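```bash
cat >> m.py <<'E'
from scipy.spatial.transform import Rotation as Ro
def delta(p,yaw=None):
    """shift mm along tool axes & turn deg to reach world p with tool-x yaw (deg)"""
    s=manip.sense();R=Ro.from_quat(s["tool_rot"]).as_matrix();psi=np.degrees(np.arctan2(R[1,0],R[0,0]))
    d=R.T@(np.array(p)-s["tcp_pos"])*1000
    print("t",round(s["t"],2),"tcp",s["tcp_pos"],"yaw",round(psi,2),"tilt",R[2,2],"F",s["force"],"gap",s["finger_gap"],"q6",s["q"][5])
    print("delta",d,"turn",None if yaw is None else psi-yaw)
E
python3 - <<'E'
from m import *
delta((.4434,-.0535,.07),23.5)
# side estimate of lid/jar dots
im=snap("side")
for nm,c0,z,r in(("lid",(403,283),.024,18),("jar",(337,242),.034,22)):
    P=[proj("side",(x,y,z)) for x,y in ([(.4645,-.0444),(.4522,-.0745),(.4221,-.0631),(.4332,-.0321)] if nm=="lid" else [(.6207,-.1006),(.6198,-.149),(.5723,-.1),(.5716,-.1479)])]
    for p in P:
        x,y=np.round(p).astype(int); g=im[y-4:y+5,x-4:x+5].astype(int).min(2)
        w=np.clip(g-np.percentile(g,80),0,None); yy,xx=np.mgrid[:9,:9]
        m=np.array([(w*xx).sum(),(w*yy).sum()])/w.sum()+[x-4,y-4]
        print(nm,p,m,g.max(),atz("side",m,z)[:2]-atz("side",p,z)[:2])
E
```

```text
t 1.7 tcp [ 0.2404 -0.5769  0.2313] yaw 22.62 tilt -0.9999999981376451 F [0.2022 0.4383 0.1671] gap 1.0015980260934856 q6 -0.17854267269646804
delta [ 388.6966 -405.009   161.2992] turn -0.8765964113321054
lid [391.203  277.2244] [387.4777 275.9966] 169 [ 0.0075 -0.0015]
lid [400.7739 270.0662] [400.3182 268.2273] 169 [ 0.0021 -0.0059]
lid [415.1961 276.4008] [417.2807 273.386 ] 167 [-0.002  -0.0114]
lid [406.3068 284.2101] [406.1589 284.8907] 128 [-0.0002  0.0022]
jar [322.4618 242.8495] [320.2121 241.1364] 148 [ 0.0064 -0.0047]
jar [330.0733 231.678 ] [326.5243 229.6845] 145 [ 0.0096 -0.0053]
jar [345.1059 247.4442] [344.9625 248.3146] 135 [-0.0007  0.0033]
jar [351.8791 236.0842] [352.4914 236.0776] 136 [-0.0012 -0.0005]
```

Call:
step_arm(
  targets="389 -405 130 -0.9;389 -405 130 -0.9;389 -405 130 -0.9;389 -405 130 -0.9;389 -405 130 -0.9;389 -405 130 -0.9;389 -405 130 -0.9;389 -405 130 -0.9;389 -405 130 -0.9;389 -405 130 -0.9;389 -405 130 -0.9;389 -405 130 -0.9",
  gripper=0.15,
  squeeze=40,
)

```text
t: 2.95
tcp_pos: [0.4441, -0.0503, 0.1007]
tool_rot: [0.979, 0.205, -0.0, -0.0]
force: [-0.4, -0.1, 0.1]
finger_gap: 0.848
gripper_force: 0.0
```

Call:
step_arm(
  targets="0 0 0 0;0 0 0 0;0 0 0 0",
)

```text
t: 3.25
tcp_pos: [0.4439, -0.0545, 0.1016]
tool_rot: [0.979, 0.203, 0.0, 0.0]
force: [-1.2, 0.0, -0.2]
finger_gap: 0.849
gripper_force: 0.0
```

```bash
python3 - <<'E'
from m import *
delta((.4434,-.0535,.002),23.5)
a=snap("top");b=snap("side")
o=np.zeros((480,800,3),np.uint8)
o[:,:400]=cv2.resize(a[270:390,290:390],(400,480),interpolation=3);o[:,400:]=cv2.resize(b[200:320,350:450],(400,480),interpolation=3)
cv2.imwrite("pics/c2.png",o[:,:,::-1])
E
```

```text
t 3.25 tcp [ 0.4439 -0.0545  0.1016] yaw 23.46 tilt -0.999999501238635 F [-1.2081  0.0069 -0.2475] gap 0.8491797744922994 q6 0.7888868801410269
delta [-0.1591 -1.2163 99.6309] turn -0.04193543061558813
```

View pics/c2.png

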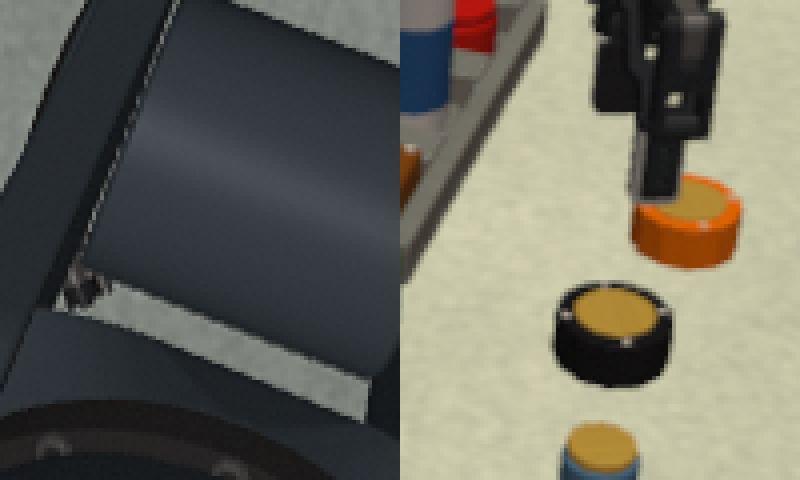

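```bash
python3 - <<'E'
from m import *
D=np.array([(605,286),(565,314),(628,342),(664,314)])-[400,0]; D=D/4+[350-.4,200-.4]
P=np.array([atz("side",p,.024)[:2] for p in D]);print(P,P.mean(0),circ(P))
print(manip.sense()["q"])
E
```

```text
[[ 0.4514 -0.0711]
 [ 0.4645 -0.0413]
 [ 0.4321 -0.0295]
 [ 0.4204 -0.0578]] [ 0.4421 -0.0499] (array([ 0.4426, -0.0499]), np.float64(0.02323574529320803))
[-0.3736  0.5266  1.9881 -0.0002  0.6259  0.7891]
```

Call:
step_arm(
  targets="0.2 -2.6 30 0;0.2 -2.6 60 0;0.2 -2.6 80 0;0.2 -2.6 90 0;0.2 -2.6 95 0;0.2 -2.6 97 0;0.2 -2.6 99 0;0.2 -2.6 99 0;0.2 -2.6 99 0",
)

```text
t: 4.25
tcp_pos: [0.4432, -0.0511, 0.0029]
tool_rot: [0.979, 0.204, 0.001, 0.0]
force: [-0.9, -0.5, -0.3]
finger_gap: 0.854
gripper_force: 0.0
```

Call:
step_arm(
  targets="0 0 0 0;0 0 0 0;0 0 0 0;0 0 0 0;0 0 0 0;0 0 0 0;0 0 0 0;0 0 0 0",
  gripper=0.45,
  squeeze=40,
)

```text
t: 5.05
tcp_pos: [0.4431, -0.051, 0.003]
tool_rot: [0.979, 0.204, 0.0, 0.0]
force: [-0.4, 1.2, 4.9]
finger_gap: 0.623
gripper_force: 41.4
```

Call:
step_arm(
  targets="0 0 -15 0;0 0 -50 0;0 0 -90 0;40 46 -110 8;80 92 -110 16;111 128 -110 20.5;111 128 -110 20.5;111 128 -110 20.5;111 128 -110 20.5;111 128 -110 20.5",
)

```text
t: 6.05
tcp_pos: [0.5934, -0.1228, 0.1117]
tool_rot: [1.0, 0.027, -0.002, -0.001]
force: [0.4, -0.2, -0.2]
finger_gap: 0.625
gripper_force: 42.3
```

```bash
python3 - <<'E'
from m import *
delta((.596,-.1244,.075),3)
a=snap("top");b=snap("side")
o=np.zeros((600,800,3),np.uint8)
o[:,:400]=cv2.resize(a[165:315,330:430],(400,600),interpolation=3);o[:,400:]=cv2.resize(b[130:280,285:385],(400,600),interpolation=3)
cv2.imwrite("pics/c3.png",o[:,:,::-1])
E
```

```text
t 6.05 tcp [ 0.5934 -0.1228  0.1117] yaw 3.04 tilt -0.9999928311704234 F [ 0.3774 -0.2247 -0.2266] gap 0.6251142718883387 q6 1.1293793364230877
delta [ 2.5996  1.7986 36.6986] turn 0.04264120482134226
```

View pics/c3.png

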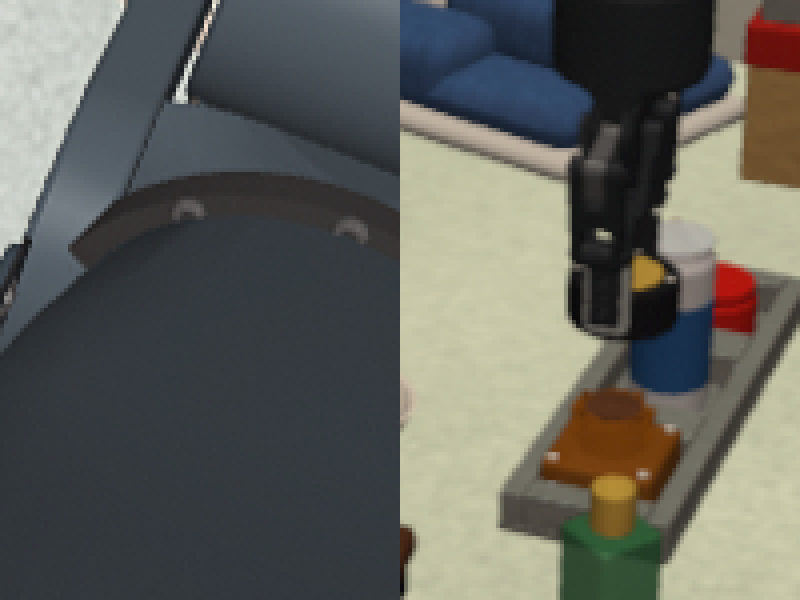

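```bash
python3 - <<'E'
from m import *
f=lambda D:np.array([((x-400)/4+285-.4,y/4+130-.4) for x,y in D])
P=[atz("side",p,.034)[:2] for p in f([(551,456),(642,474),(671,428)])];print(np.array(P),"c",(P[0]+P[2])/2)
r=f([(616,404)])[0];print("rim",atz("side",r,.056)[:2])
s=manip.sense();c=s["tcp_pos"]+[0,0,.009]
a=np.linspace(0,2*np.pi,72)
def cyl(c,r,z0,z1):
    Q=np.array([proj("side",(c[0]+r*np.cos(t),c[1]+r*np.sin(t),z)) for t in a for z in(z0,z1)]);Q=(Q-[285-.4,130-.4])*4+[400,0];return Q.min(0),Q.max(0)
print("lid silhouette pred",cyl(c,.0275,c[2]-.012,c[2]+.012), "seen x 568..680, bottom 340")
print("rim pred",cyl((.596,-.1244),.0195,.056,.056))
E
```

```text
[[ 0.62   -0.0978]
 [ 0.5716 -0.0976]
 [ 0.5701 -0.1462]] c [ 0.5951 -0.122 ]
rim [ 0.5941 -0.1235]
lid silhouette pred (array([565.1029, 244.7325]), array([678.1255, 339.2253])) seen x 568..680, bottom 340
rim pred (array([574.9145, 383.5036]), array([651.1077, 422.0715]))
```

Call:
step_arm(
  targets="-0.4 -1.2 0 0;-0.4 -1.2 15 0;-0.4 -1.2 30 0;-0.4 -1.2 42 0;-0.4 -1.2 50 0;-0.4 -1.2 54 0;-0.4 -1.2 57 0;-0.4 -1.2 59 0;-0.4 -1.2 59 0;-0.4 -1.2 59 0",
)

```text
t: 7.15
tcp_pos: [0.5955, -0.123, 0.0537]
tool_rot: [1.0, 0.026, 0.0, 0.0]
force: [0.8, -0.3, -0.2]
finger_gap: 0.624
gripper_force: 42.3
```

Call:
step_arm(
  targets="0 0 1 0;0 0 2 0;0 0 3 0;0 0 3 0;0 0 3 0",
)

```text
t: 7.65
tcp_pos: [0.5953, -0.1229, 0.0503]
tool_rot: [1.0, 0.026, -0.0, -0.0]
force: [0.1, -0.9, -0.6]
finger_gap: 0.615
gripper_force: 42.3
```

Call:
step_arm(
  targets="0 0 0.5 0;0 0 1 0;0 0 1 0;0 0 1.5 0;0 0 1.5 0;0 0 1.5 0",
)

```text
t: 8.25
tcp_pos: [0.5953, -0.1229, 0.0495]
tool_rot: [1.0, 0.026, 0.0, 0.0]
force: [-2.0, -0.0, 4.6]
finger_gap: 0.622
gripper_force: 43.0
```

Call:
step_arm(
  targets="0 0 0.3 -6;0 0 0.3 -12;0 0 0.3 -18;0 0 0.3 -24;0 0 0.3 -30;0 0 0.3 -36;0 0 0.5 -38;0 0 0.8 -40;0 0 1 -42;0 0 1 -44;0 0 1 -44",
)

```text
t: 9.35
tcp_pos: [0.5952, -0.1228, 0.0475]
tool_rot: [0.917, 0.399, -0.0, -0.0]
force: [0.1, -0.5, -0.3]
finger_gap: 0.625
gripper_force: 42.3
```

Call:
step_arm(
  targets="0 0 1.5 0;0 0 3 0;0 0 4.5 0;0 0 5.5 0;0 0 6 0;0 0 6.5 0;0 0 7 0;0 0 7 0;0 0 7 0",
)

```text
t: 10.25
tcp_pos: [0.5952, -0.1228, 0.0414]
tool_rot: [0.917, 0.399, 0.0, 0.0]
force: [-1.4, 0.6, 5.1]
finger_gap: 0.623
gripper_force: 42.9
```

Call:
step_arm(
  targets="0 0 0.2 5;0 0 0.4 10;0 0 0.7 15;0 0 0.9 20;0 0 1.2 25;0 0 1.4 30;0 0 1.7 35;0 0 1.9 40;0 0 2.2 45;0 0 2.4 50;0 0 2.7 55;0 0 3 58",
)

```text
t: 11.45
tcp_pos: [0.5971, -0.1238, 0.0394]
tool_rot: [0.995, -0.097, 0.002, 0.001]
force: [0.1, -0.2, 9.9]
finger_gap: 0.624
gripper_force: 43.3
```

```bash
python3 - <<'E'
from m import *
delta((.5955,-.1232,.0385),-18);print(manip.sense()["ft_torque"])
E
```

```text
t 11.45 tcp [ 0.5971 -0.1238  0.0394] yaw -11.11 tilt -0.9999891213815079 F [ 0.0896 -0.1784  9.8775] gap 0.6235153464396735 q6 1.3776982560880822
delta [-1.6845 -0.2897  0.8574] turn 6.886236989644264
[-0.0341  0.1372  0.0848]
```

Call:
step_arm(
  targets="0 0 0.1 3;0 0 0.3 6;0 0 0.4 8;0 0 0.4 10;0 0 0.4 10;0 0 0.4 10",
)

```text
t: 12.05
tcp_pos: [0.5964, -0.1235, 0.0393]
tool_rot: [0.983, -0.181, 0.002, 0.001]
force: [-1.1, 1.0, 10.9]
finger_gap: 0.62
gripper_force: 43.6
```

```bash
python3 - <<'E'
from m import *
delta((.5955,-.1232,.0385),-18);print(manip.sense()["ft_torque"])
E
```

```text
t 12.05 tcp [ 0.5964 -0.1235  0.0393] yaw -20.9 tilt -0.9999944688010152 F [-1.0715  0.9873 10.8519] gap 0.6204733530569528 q6 1.5489909835135702
delta [-0.9729  0.0244  0.8096] turn -2.8968947279393547
[0.086  0.3422 0.2232]
```

Call:
step_arm(
  targets="0 0 0.1 3;0 0 0.1 5;0 0 0.1 5;0 0 0.1 5",
)

```text
t: 12.45
tcp_pos: [0.5952, -0.1246, 0.0393]
tool_rot: [0.975, -0.222, 0.001, 0.002]
force: [-5.6, -3.9, 12.9]
finger_gap: 0.627
gripper_force: 44.0
```

```bash
python3 - <<'E'
from m import *
delta((.5955,-.1232,.0385),-18);print(manip.sense()["ft_torque"])
a=snap("top");b=snap("side")
cv2.imwrite("pics/c4.png",cv2.resize(b[170:270,280:380],(600,600),interpolation=3)[:,:,::-1])
E
```

```text
t 12.45 tcp [ 0.5952 -0.1246  0.0393] yaw -25.63 tilt -0.9999916439980467 F [-5.6172 -3.8507 12.8836] gap 0.6273492403940435 q6 1.6339616514831685
delta [-0.3682 -1.4     0.8066] turn -7.630957832021359
[-0.5275  0.8282  0.9749]
```

View pics/c4.png

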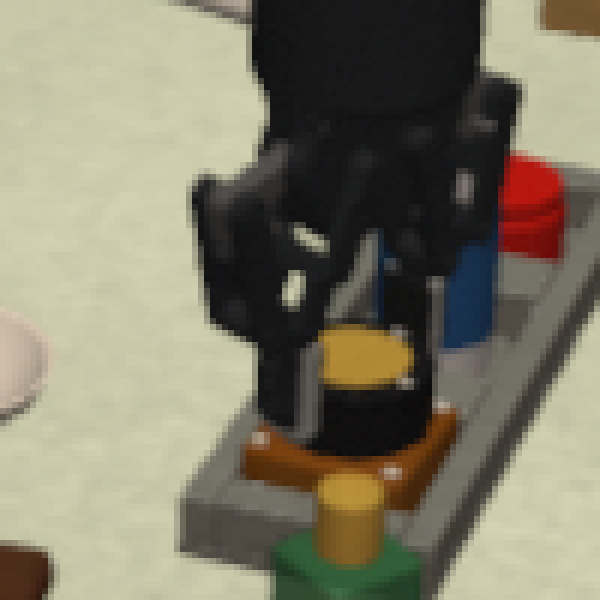

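Call:
step_arm(
  targets="0 0 -0.3 -2;0 0 -0.3 -4;0 0 -0.3 -4",
)

```text
t: 12.85
tcp_pos: [0.5956, -0.1243, 0.0393]
tool_rot: [0.982, -0.19, 0.001, 0.001]
force: [-3.8, -2.8, 10.7]
finger_gap: 0.626
gripper_force: 43.6
```

Call:
step_arm(
  targets="0 0 -0.3 0;0 0 -0.3 0;0 0 -0.3 0;0 0 -0.3 0;0 0 -0.3 0;0 0 -20 0;0 0 -60 0;0 0 -100 0;0 0 -100 0",
  gripper=0.1,
)

```text
t: 13.75
tcp_pos: [0.5992, -0.1242, 0.1431]
tool_rot: [0.982, -0.19, 0.006, 0.001]
force: [0.5, -0.0, -0.1]
finger_gap: 0.902
gripper_force: 0.0
```

```bash
python3 - <<'E'
from m import *
delta((.54,.22,.12),-25.)
b=snap("side")
cv2.imwrite("pics/c5.png",cv2.resize(b[170:370,240:440],(600,600),interpolation=3)[:,:,::-1])
for q,z in (("release_top",.09),("valet",0.),("lid_top",.0595),("jar_start",.034)):
    for c in("side","top"):
        for r in manip.mark_of(c,q)[:3]: print(q,c,r["p"],r["position"],atz(c,r["position"],z)[:2])
E
```

```text
t 13.75 tcp [ 0.5992 -0.1242  0.1431] yaw -21.96 tilt -0.9999288867514811 F [ 0.5214 -0.0234 -0.0694] gap 0.901611362956505 q6 1.5672599254110209
delta [-183.8948 -297.0733   20.9611] turn 3.035858059717068
release_top side 0.55 [303.9, 328.8] [0.5431 0.2244]
valet side 0.65 [277.4, 362.4] [0.5902 0.2165]
valet side 0.27 [301.7, 327.6] [0.583 0.124]
valet top 0.5 [484.2, 243.6] [ 0.5895 -0.3244]
lid_top side 0.7 [422.4, 250.1] [ 0.4195 -0.104 ]
lid_top side 0.68 [341.7, 232.3] [ 0.5847 -0.1135]
jar_start side 0.59 [304.4, 327.3] [0.5656 0.1592]
jar_start side 0.5 [324.4, 243.3] [ 0.6164 -0.1003]
```

View pics/c5.png

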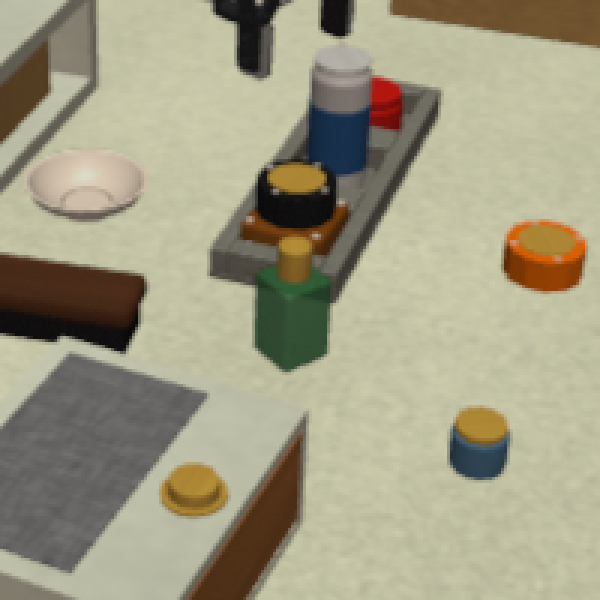

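```bash
python3 - <<'E'
from m import *
print(atz("side",(304,330.4),.09)[:2],atz("top",(178.9,261.6),.09)[:2])
im=cv2.cvtColor(cv2.imread("pics/top0.png"),cv2.COLOR_BGR2RGB).astype(int)
# top plate of box: bright low-saturation region
m=manip.masks_of("side","valet")
C=[(149,193),(239,198),(235,281),(131,273)]
P=np.array([atz("top",p,.08)[:2] for p in C]);print(P,np.linalg.norm(P-np.roll(P,-1,0),axis=1),np.degrees(np.arctan2(*(np.roll(P,-1,0)-P).T[::-1])))
E
python3 -c "
import cv2
a=cv2.imread('pics/top0.png');cv2.imwrite('pics/c6.png',cv2.resize(a[180:300,115:265],(750,600),interpolation=2))"
```

```text
[0.5417 0.2277] [0.5431 0.222 ]
[[0.6659 0.2841]
 [0.6565 0.1262]
 [0.5113 0.1285]
 [0.5252 0.3052]] [0.1582 0.1452 0.1773 0.1423] [-93.3894 179.1281  85.5158  -8.52  ]
```

View pics/c6.png

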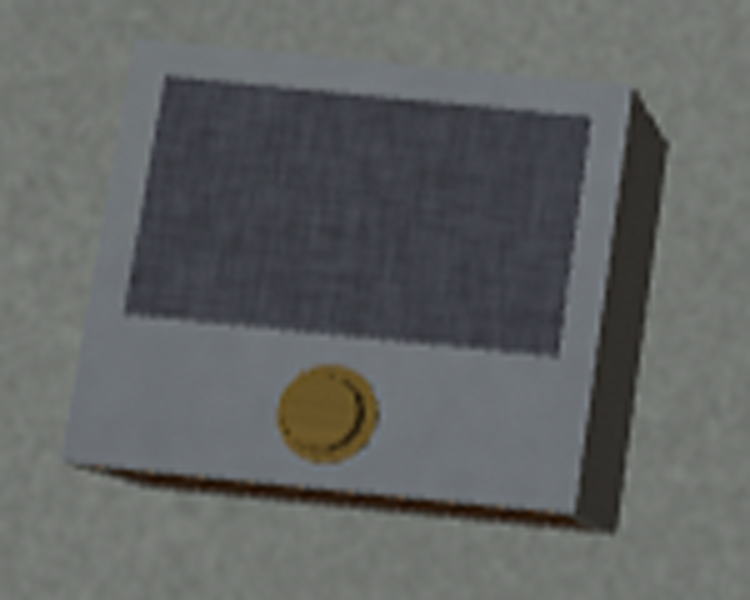

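Call:
step_arm(
  targets="-183 -302 20 0;-183 -302 20 0;-183 -302 20 0;-183 -302 20 0;-183 -302 20 0;-183 -302 20 0;-183 -302 20 0;-183 -302 20 0;-183 -302 20 0;-183 -302 20 0;-183 -302 20 0;-183 -302 20 0",
  gripper=1,
)

```text
t: 15.45
tcp_pos: [0.5392, 0.2241, 0.1177]
tool_rot: [0.981, -0.192, 0.0, 0.0]
force: [-0.9, -0.8, -0.1]
finger_gap: -0.002
gripper_force: 0.0
```

```bash
python3 - <<'E'
from m import *
delta((.542,.2245,.086),-22)
C=np.array([(137,42),(632,90),(577,515),(66,462)])/5+[114.6,179.6]
P=np.array([atz("top",p,.08)[:2] for p in C]);print(P,P.mean(0),np.linalg.norm(P-np.roll(P,-1,0),axis=1),np.degrees(np.arctan2(*(np.roll(P,-1,0)-P).T[::-1])))
E
```

```text
t 15.45 tcp [0.5392 0.2241 0.1177] yaw -22.12 tilt -0.9999999891507765 F [-0.8636 -0.8006 -0.1389] gap -0.002125231799302503 q6 2.1597295510324943
delta [ 2.4479 -1.4553 31.6777] turn -0.12417411080970808
[[0.675  0.297 ]
 [0.6573 0.1228]
 [0.5086 0.1368]
 [0.5269 0.3108]] [0.592  0.2169] [0.1752 0.1493 0.1749 0.1488] [-95.8201 174.6055  84.0055  -5.2985]
```

Call:
step_arm(
  targets="2.5 -1.5 15 0;2.5 -1.5 24 0;2.5 -1.5 27 0;2.5 -1.5 29 0;2.5 -1.5 31 0;2.5 -1.5 32.5 0;2.5 -1.5 32.5 0;2.5 -1.5 32.5 0",
)

```text
t: 16.25
tcp_pos: [0.5414, 0.2261, 0.0854]
tool_rot: [0.982, -0.191, -0.0, 0.0]
force: [-2.0, -1.9, 3.3]
finger_gap: -0.002
gripper_force: 1.8
```

Call:
step_arm(
  targets="0 0 0.6 0;0 0 0.6 0;0 0 -20 0;0 0 -60 0;0 0 -60 0;0 0 -60 0",
  gripper=0.1,
)

```text
t: 16.85
tcp_pos: [0.5419, 0.2264, 0.1457]
tool_rot: [0.982, -0.191, 0.001, -0.0]
force: [0.7, 0.1, -0.5]
finger_gap: 0.897
gripper_force: 0.0
```

```bash
python3 - <<'E'
from m import *
delta((.5955,-.1238,.15),-22)
b=snap("side")
cv2.imwrite("pics/c7.png",cv2.resize(b[190:430,200:440],(600,600),interpolation=3)[:,:,::-1])
for r in manip.mark_of("side","drawer_in")[:3]: print(r["p"],r["position"],atz("side",r["position"],.012))
E
```

```text
t 16.85 tcp [0.5419 0.2264 0.1457] yaw -21.97 tilt -0.9999980067352459 F [ 0.6638  0.1091 -0.4542] gap 0.8967336290120357 q6 2.1597049763942997
delta [180.7153 304.7505  -4.3457] turn 0.030543108923037465
0.83 [350.2, 385.5] [0.4649 0.2356 0.012 ]
0.61 [302.1, 328.7] [0.5766 0.1396 0.012 ]
```

View pics/c7.png

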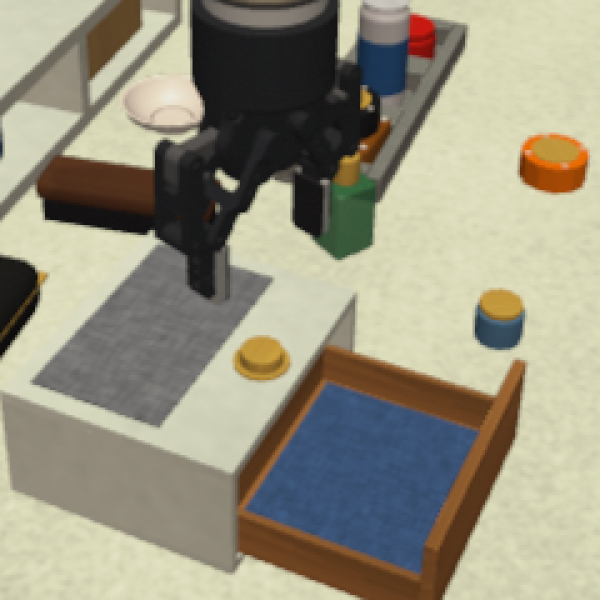

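The drawer has sprung open. Its floor shows in the crop around (365,470), and everything else is still in place. Next I return to the jar.

Call:
step_arm(
  targets="181 305 -4 0;181 305 -4 0;181 305 -4 0;181 305 -4 0;181 305 -4 0;181 305 -4 0;181 305 -4 0;181 305 -4 0;181 305 -4 0;181 305 -4 0;181 305 -4 0;181 305 -4 0",
  gripper=0.1,
)

```text
t: 18.15
tcp_pos: [0.5948, -0.1225, 0.1489]
tool_rot: [0.982, -0.189, -0.001, -0.0]
force: [0.2, 0.3, -0.8]
finger_gap: 0.901
gripper_force: 0.0
```

```bash
python3 - <<'E'
from m import *
delta((.5956,-.1240,.039),-22)
E
```

```text
t 18.15 tcp [ 0.5948 -0.1225  0.1489] yaw -21.84 tilt -0.9999993901472305 F [ 0.2297  0.2508 -0.7742] gap 0.9014691875213885 q6 1.5649321927273656
delta [  1.4437   1.0897 109.8979] turn 0.15526708824967272
```

Call:
step_arm(
  targets="0.7 0.5 30 0;0.7 0.5 60 0;0.7 0.5 90 0;0.7 0.5 103 0;0.7 0.5 108 0;0.7 0.5 110 0;0.7 0.5 110 0;0.7 0.5 110 0",
)

```text
t: 18.95
tcp_pos: [0.5966, -0.1254, 0.0404]
tool_rot: [0.982, -0.191, 0.001, 0.0]
force: [-0.5, -0.2, -0.1]
finger_gap: 0.895
gripper_force: 0.0
```

Call:
step_arm(
  targets="0 0 0 0;0 0 0 0;0 0 0 0;0 0 0 0;0 0 0 0;0 0 0 0;0 0 0 0",
  gripper=0.45,
  squeeze=50,
)

```text
t: 19.65
tcp_pos: [0.5963, -0.1255, 0.0404]
tool_rot: [0.982, -0.191, 0.001, 0.0]
force: [-0.8, 0.3, 5.8]
finger_gap: 0.62
gripper_force: 51.6
```

Call:
step_arm(
  targets="0 0 -5 0;0 0 -15 0;0 0 -30 0;0 0 -50 0;0 0 -70 0;0 0 -90 0;0 0 -90 0;0 0 -90 0",
)

```text
t: 20.45
tcp_pos: [0.5955, -0.1251, 0.1297]
tool_rot: [0.982, -0.191, 0.0, 0.0]
force: [0.3, 0.2, -1.8]
finger_gap: 0.617
gripper_force: 53.2
```

```bash
python3 - <<'E'
from m import *
delta((.467,.2315,.13),-22)
b=snap("side")
cv2.imwrite("pics/c8.png",cv2.resize(b[130:280,285:385],(400,600),interpolation=3)[:,:,::-1])
E
```

```text
t 20.45 tcp [ 0.5955 -0.1251  0.1297] yaw -21.98 tilt -0.9999997391938865 F [ 0.3084  0.2085 -1.7826] gap 0.6167486424274806 q6 1.5639384362415079
delta [-252.6398 -282.5699   -0.4549] turn 0.018908264494406524
```

View pics/c8.png

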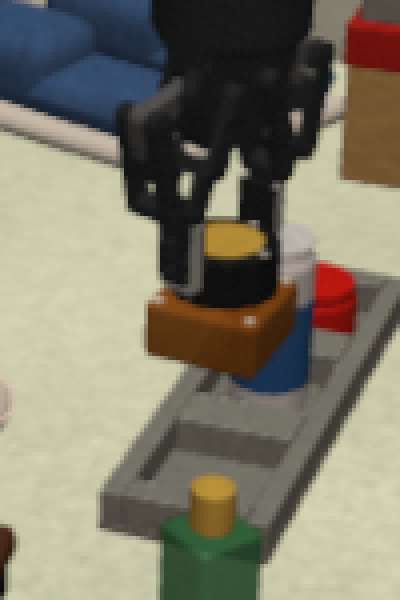

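Call:
step_arm(
  targets="0 0 -20 0;0 0 -40 0;-25 -28 -40 0;-50 -56 -40 0;-75 -84 -40 0;-101 -113 -40 0;-126 -141 -40 0;-152 -170 -40 0;-177 -198 -40 0;-202 -226 -40 0;-228 -254 -40 0;-253 -283 -40 0",
)

```text
t: 21.7
tcp_pos: [0.4651, 0.233, 0.1678]
tool_rot: [0.982, -0.191, -0.002, 0.001]
force: [-0.1, -0.1, -1.9]
finger_gap: 0.619
gripper_force: 53.4
```

Call:
step_arm(
  targets="0 0 0 0;0 0 0 0;0 0 0 0;0 0 20 0;0 0 40 0;0 0 60 0;0 0 60 0;0 0 60 0",
)

```text
t: 22.5
tcp_pos: [0.4673, 0.231, 0.1089]
tool_rot: [0.981, -0.192, -0.0, 0.0]
force: [0.1, 0.6, -1.6]
finger_gap: 0.623
gripper_force: 53.7
```

```bash
python3 - <<'E'
from m import *
delta((.467,.2315,.0484),-22)
b=snap("side")
cv2.imwrite("pics/c9.png",cv2.resize(b[230:430,260:460],(600,600),interpolation=3)[:,:,::-1])
E
```

```text
t 22.5 tcp [0.4673 0.231  0.1089] yaw -22.08 tilt -0.9999995661904738 F [ 0.1296  0.5976 -1.6158] gap 0.6233996936291171 q6 2.20078680611612
delta [-0.4739 -0.3987 60.5364] turn -0.08102914483793455
```

View pics/c9.png

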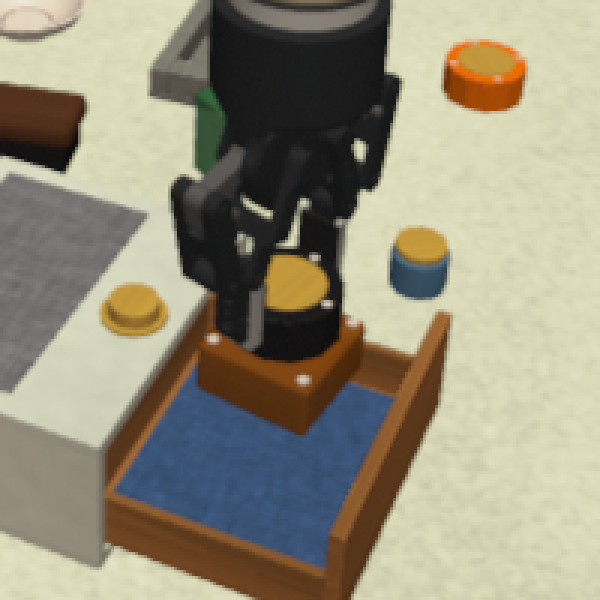

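Call:
step_arm(
  targets="0 0 15 0;0 0 30 0;0 0 42 0;0 0 50 0;0 0 55 0;0 0 58 0;0 0 59.5 0;0 0 60.5 0;0 0 60.5 0",
)

```text
t: 23.45
tcp_pos: [0.4673, 0.2321, 0.049]
tool_rot: [0.982, -0.191, 0.0, -0.0]
force: [-0.7, -0.1, 1.1]
finger_gap: 0.623
gripper_force: 53.9
```

Call:
step_arm(
  targets="0 0 0.5 0;0 0 1 0;0 0 1 0",
)

```text
t: 23.75
tcp_pos: [0.4673, 0.2321, 0.0484]
tool_rot: [0.982, -0.191, 0.001, -0.0]
force: [0.4, -0.2, 4.8]
finger_gap: 0.617
gripper_force: 54.7
```

Call:
step_arm(
  targets="0 0 0 0;0 0 0 0;0 0 0 0;0 0 0 0;0 0 0 0;0 0 -20 0;0 0 -60 0;0 0 -110 0;0 0 -150 0;0 0 -150 0;0 0 -150 0",
  gripper=0.1,
)

```text
t: 24.85
tcp_pos: [0.4672, 0.2321, 0.1986]
tool_rot: [0.982, -0.191, 0.001, -0.0]
force: [-0.1, -0.1, -0.4]
finger_gap: 0.895
gripper_force: 0.0
```

```bash
python3 - <<'E'
from m import *
delta((.467,.2315,.0484),-22)
b=snap("side")
cv2.imwrite("pics/c10.png",cv2.resize(b[130:430,240:440],(533,600)[::1],interpolation=3)[:,:,::-1])
E
```

```text
t 24.85 tcp [0.4672 0.2321 0.1986] yaw -21.98 tilt -0.9999972316941753 F [-0.1495 -0.1265 -0.4108] gap 0.8949220770979021 q6 2.2009194056512427
delta [ -0.2712   0.7982 150.1558] turn 0.0243287908541987
```

View pics/c10.png

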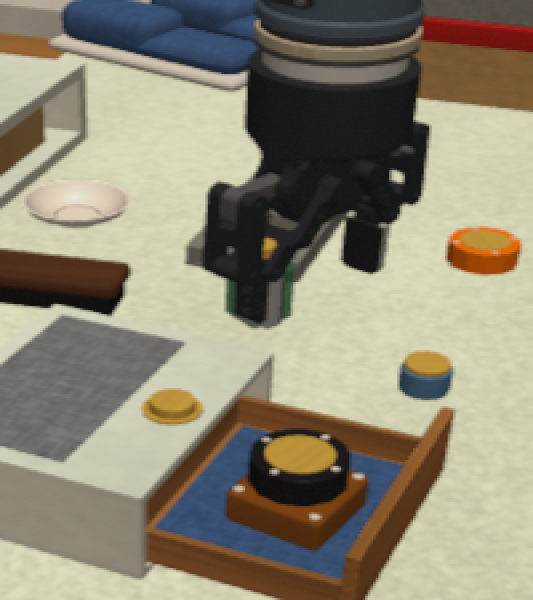

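The closed jar stands upright in the open drawer, at about (300,485) in the crop. The robot is clear of it and the neighbouring things are undisturbed.

```bash
python3 -c "
from station import manip
print(manip.sign_off())"
```

```text
the job is handed in; nothing more can be done
None
```

I screwed the lid fully home on the jar, opened the hidden drawer with the brass button, and stood the closed jar upright in the open drawer. I handed the job in at about 25 s; no verdict was shown.

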